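Fetch the melting dish from behind the flux bottles

ROBOT

A 6-joint arm with a two-finger parallel gripper is mounted at the origin on the work surface. World frame = base frame: x ahead of the robot, y to its left, z up, the work surface at z = 0. Lengths are in m, angles in rad, forces in N, time in s.
With the tool pointing down it reaches from about 0.3 to 0.875 m from the base axis. Payload 6.4 kg.
Tool frame: the origin (TCP) lies midway between the tips of the shut fingers; the grasp point (between the pads) lies 19 mm behind it (env.hold_point_z is the distance from the TCP to the grasp point, in m); z points along the fingers, y is the line along which they close (so a half turn about z gives the same grasp; the last joint's range is limited). The gripper opens to 85 mm and grips with 20 to 120 N. Pads are 22 mm wide; open, the fingers measure 114 mm over their backs; the gripper's body (76 mm by 85 mm) begins 54 mm behind the grasp point. The pads swing forward as they close: fully open they stand 13 mm farther back than shut.
Start: joints at [-1.509, 0.181, 1.607, -0, 1.354, -0.206], TCP at [0.152, -0.555, 0.231] pointing down, gripper open.
Joint ranges: [-2.99, 2.99], [-0.89, 2.07], [0.3, 2.58], [-1.14, 4.28], [0, 2.63], [-3.12, 3.12]. Speed limits (rad/s): [2.57, 2.57, 3.01, 3.14, 3.14, 3.14].

INTERFACE

Orientations are given as a unit quaternion [x, y, z, w].
In Python, from station import env gives the robot as it stands. The module is installed in compiled form; this text tells all that it offers.
- The arm moves only by the tool jog_arm, never from a script. Its argument "deltas" is one flat list of numbers, 7 for each row, row after row: the opening, from -1 (shut) to 1 (fully open), then the shift along the tool's x, y, z each as a share of 0.4 m, from -1 to 1, then the turn, a rotation vector about the tool's x, y, z each as a share of 90 degrees, from -1 to 1. A call has 1 to 20 rows; each row shifts and turns the commanded pose from where the row before left it, along the tool's axes as they then stand; what a row does not reach is not made up. A row lasts 1/10 s, in which the tool goes at most 50 mm and 8.59 degrees, less where a joint would pass 70% of its speed; a pose out of reach is approached as far as the arm can. A call with a number of a shift or a turn outside -1 to 1 is refused whole. A call with a gripper value outside its range is refused whole. The fingers move at their own pace and stop on an object; "grip_force" is the grip in N (left out, the last holds). Time passes only in rows, so rows that do not move let the fingers close. It gives the time, the measured TCP pose, the force, the opening and the grip force at its end, in the units of the state.
- env.observe(): the state, without advancing time (a new reading comes with each control period).
- env.read_camera(name): name is "scene" or "top"; returns the picture (400x640x3 uint8, red, green, blue); there is no depth.
- env.camera_model(name): a dict with "camera_matrix" (3x3 intrinsics, pixels), "extrinsics" (4x4, takes a point from camera to world coordinates). Camera axes: x right, y down, z forward; pixel columns grow to the right and rows downward; lengths in m; the calibration is good to about 2 mm. A picture is of the moment at which its call begins. camera_model takes no time and is no camera call.
- env.finish_job(): hands the job in; it is judged then, once.
Trained networks look in the newest picture that a camera, given by its name, has taken for a name from the list of things; names that differ only in an ending like _2 or _b are one class to them, and where a whole thing is asked for, a point or a joint stands for the part that bears it (a point fixed in the world has none). Each returns a list of dicts, best first, with "confidence" (0 to 1); they miss things now and then, are a little off and sometimes report something else, mostly with a low value. They report only what shows in the picture. A call takes as long as a camera call. They do not tell look-alikes from the thing itself.
- env.regions_of(camera, thing): "region" (400x640 bool, what is visible of it) and "rect" ([centre column, centre row, width, height] in pixels, round what is visible of it).
The state is a dict: "time_s": time; "joint_pos": joint angles; "joint_vel": joint speeds; "joint_efforts": joint torques, N m; "position": TCP position; "tcp_rot": TCP orientation; "ft_force": force on the tool from outside, world axes, zero at the start; "ft_torque": the same for the moment, N m; "gripper_width": opening from 0.0 (shut) to 1.0 (fully open); "gripper_force": force on a finger pad.
Only numpy, scipy, OpenCV 4.12 (cv2) and the standard library are available. Lean on these libraries where they do the work, as an engineer would, in place of code of your own. Each camera call takes 0.05 s, during which the arm holds its last target. There are 200 camera calls.

TASK

The white melting dish is boxed in by three bottles in the steel tray: first stand all three bottles on the green mat, then set the dish inside the black ring in the middle of the soldering turntable, and only after that stand each bottle back, fully on the coaster in the tray that has the colour of its cap. Keep the bottles and the dish upright, set them down rather than drop them, do not move the torch, and leave everything standing free.

Things in the scene. Friction and masses are not known exactly. Their poses are not given: they have to be found in the camera images.
- bottle_red: Straight round bottle, 36 mm diameter, 105 mm tall, about 0.12 kg: amber glass with a white label, and a red cap of the same 36 mm width over its top 36 mm. Loose; starts standing on the red coaster. Origin: centre of its underside, z up its axis; its yaw does not matter. It can be gripped across its diameter at any height.
- bottle_blue: Straight round bottle, 36 mm diameter, 105 mm tall, about 0.12 kg: amber glass with a white label, and a blue cap of the same 36 mm width over its top 36 mm. Loose; starts standing on the blue coaster. Origin: centre of its underside, z up its axis; its yaw does not matter. It can be gripped across its diameter at any height.
- bottle_yellow: Straight round bottle, 36 mm diameter, 105 mm tall, about 0.12 kg: amber glass with a white label, and a yellow cap of the same 36 mm width over its top 36 mm. Loose; starts standing on the yellow coaster. Origin: centre of its underside, z up its axis; its yaw does not matter. It can be gripped across its diameter at any height.
- coaster_red: Flat red round coaster, 54 mm diameter, 3 mm thick, fixed on the 4 mm tray floor; its rim shows around its bottle. Origin: centre of its underside, so a bottle on it stands 3 mm above that, 7 mm above the table. The three coasters lie 55 mm from where the dish starts: one on one side, the others 100 degrees round from it either way (colours in any order).
- coaster_blue: Flat blue round coaster, 54 mm diameter, 3 mm thick, fixed on the 4 mm tray floor; its rim shows around its bottle. Origin: centre of its underside, so a bottle on it stands 3 mm above that, 7 mm above the table. The three coasters lie 55 mm from where the dish starts: one on one side, the others 100 degrees round from it either way (colours in any order).
- coaster_yellow: Flat yellow round coaster, 54 mm diameter, 3 mm thick, fixed on the 4 mm tray floor; its rim shows around its bottle. Origin: centre of its underside, so a bottle on it stands 3 mm above that, 7 mm above the table. The three coasters lie 55 mm from where the dish starts: one on one side, the others 100 degrees round from it either way (colours in any order).
- dish: White ceramic melting dish: open round cup with upright walls, 48 mm outside diameter, 28 mm tall, 5 mm walls, about 0.09 kg. Loose; starts amid the bottles, 13 mm from each, on the 4 mm thick floor of a steel tray (160 x 180 mm, rim 10 mm above the table). Too low to reach past the bottles; once they are gone, grip it from above across its outside. Origin: centre of its underside, z up.
- mat: Green flat mat, 120 mm along its x, 230 mm along its y, 3 mm thick, fixed: the side area with room for the three bottles in a row along its y (75 mm apart is ample). Origin: centre of its underside, on the table; z up.
- turntable: Soldering turntable: dark base under a black round pan (156 mm diameter) with a flat pale disc on it (144 mm diameter); it does not turn. Origin: centre of its underside on the table; the disc's flat top is 60 mm above. A black ring, 74 mm inside and 82 mm outside diameter, is painted round the disc's centre: the dish goes inside it.
- torch: Bystander: black hand torch standing on its round 72 mm foot beyond the work (farther from the robot), about 160 mm tall, with a steel nozzle near its top. Leave it alone. Origin: centre of its underside.
Mind the look-alikes: they are no part of the job. Leave any turquoise look-alike of the bottle_yellow alone.

How it is judged:
On the way, in this order (a step that is already met when the one before it is completed fails the run):
1. all three bottles stand released on the green mat while the dish is still in its place in the tray (x of bottle_red in the frame of mat between -0.065 and 0.065 m and y of bottle_red in the frame of mat between -0.12 and 0.12 m and z of bottle_red in the frame of mat between -0.001 and 0.008 m and linear speed of each of bottle_red, bottle_blue, bottle_yellow below 0.02 m/s and contact force between each of bottle_red, bottle_blue, bottle_yellow and the fingers below 0.05 N and angle between each of bottle_red, bottle_blue, bottle_yellow's own z axis and vertical below 0.1 rad and x of bottle_blue in the frame of mat between -0.065 and 0.065 m and y of bottle_blue in the frame of mat between -0.12 and 0.12 m and z of bottle_blue in the frame of mat between -0.001 and 0.008 m and x of bottle_yellow in the frame of mat between -0.065 and 0.065 m and y of bottle_yellow in the frame of mat between -0.12 and 0.12 m and z of bottle_yellow in the frame of mat between -0.001 and 0.008 m and distance of dish from where it was at the start of the episode below 0.03 m), for 0.2 s.
2. the dish stands released inside the ring of the turntable, all three bottles still on the mat (horizontal distance between dish and turntable below 0.015 m and z of dish in the frame of turntable between 0.057 and 0.066 m and linear speed of each of dish, bottle_red, bottle_blue, bottle_yellow below 0.02 m/s and contact force between each of dish, bottle_red, bottle_blue, bottle_yellow and the fingers below 0.05 N and angle between each of dish, bottle_red, bottle_blue, bottle_yellow's own z axis and vertical below 0.1 rad and x of bottle_red in the frame of mat between -0.065 and 0.065 m and y of bottle_red in the frame of mat between -0.12 and 0.12 m and z of bottle_red in the frame of mat between -0.001 and 0.008 m and x of bottle_blue in the frame of mat between -0.065 and 0.065 m and y of bottle_blue in the frame of mat between -0.12 and 0.12 m and z of bottle_blue in the frame of mat between -0.001 and 0.008 m and x of bottle_yellow in the frame of mat between -0.065 and 0.065 m and y of bottle_yellow in the frame of mat between -0.12 and 0.12 m and z of bottle_yellow in the frame of mat between -0.001 and 0.008 m), for 0.2 s.
At the end, for the whole second after the job is handed in: The dish stands on the turntable's disc within 15 mm of its centre, and each bottle stands on the coaster of its own cap colour within 12 mm of the coaster's centre; all four upright within 0.1 rad, at rest and released (horizontal distance between dish and turntable below 0.015 m and z of dish in the frame of turntable between 0.057 and 0.066 m and linear speed of each of dish, bottle_red, bottle_blue, bottle_yellow below 0.02 m/s and contact force between each of dish, bottle_red, bottle_blue, bottle_yellow and the fingers below 0.05 N and angle between each of dish, bottle_red, bottle_blue, bottle_yellow's own z axis and vertical below 0.1 rad and horizontal distance between bottle_red and coaster_red below 0.012 m and z of bottle_red in the frame of coaster_red between 0 and 0.008 m and horizontal distance between bottle_blue and coaster_blue below 0.012 m and z of bottle_blue in the frame of coaster_blue between 0 and 0.008 m and horizontal distance between bottle_yellow and coaster_yellow below 0.012 m and z of bottle_yellow in the frame of coaster_yellow between 0 and 0.008 m); the robot touches nothing.
It fails at once if a bottle or the dish tips more than 0.6 rad (angle between any of bottle_red, bottle_blue, bottle_yellow, dish's own z axis and vertical above 0.6 rad).
It fails at once if a bottle or the dish is dropped or knocked flying (faster than 0.7 m/s with no finger on it) ((linear speed of bottle_red above 0.7 m/s and contact force between bottle_red and the fingers below 0.01 N) or (linear speed of bottle_blue above 0.7 m/s and contact force between bottle_blue and the fingers below 0.01 N) or (linear speed of bottle_yellow above 0.7 m/s and contact force between bottle_yellow and the fingers below 0.01 N) or (linear speed of dish above 0.7 m/s and contact force between dish and the fingers below 0.01 N)).
It fails at once if the torch is moved by more than 20 mm (distance of torch from where it was at the start of the episode above 0.02 m).
It also fails if it takes over 141 s, if anything falls off the work surface, if the arm or the gripper's body presses on something with over 40 N, if the wrist force passes 120 N, or if a joint passes its speed limit or range.

## Working session

There is one attempt and no reset: what is moved stays moved. The work goes in short steps, Python scripts to look and compute and a tool call to move; the robot and the scene stay as the last step left them, time stands still between calls to the robot, and variables do not carry over. Pictures are saved under pics/ and viewed, at most 14 in all, crops included, and the job is handed in when it is done.

Besides the shell and the picture viewer there is one more tool, called after ">>>" as a command line: name --argument value ..., lists and objects as JSON in quotes. jog_arm: Moves the arm, as the interface text tells. Shift numbers are shares of 0.4 m and turn numbers shares of 90 degrees, none past 1 either way. Its arguments: {"type":"object","properties":{"deltas":{"type":"array","items":{"type":"number","minimum":-1,"maximum":1}},"grip_force":{"type":"number"}},"required":["deltas"]}

```bash
mkdir -p pics
python3 - <<'E'
from station import env
import cv2,numpy as np
s=env.observe();print(s['time_s'],s['position'],s['tcp_rot'])
for c in('scene','top'):
    im=env.read_camera(c);cv2.imwrite(f'pics/{c}0.png',im[...,::-1])
    m=env.camera_model(c);print(c,np.round(m['camera_matrix'],1).tolist(),np.round(m['extrinsics'],3).tolist())
for n in['bottle_red','bottle_blue','bottle_yellow','coaster_red','coaster_blue','coaster_yellow','dish','mat','turntable','torch']:
    for r in env.regions_of('top',n)[:4]:
        print(n,round(r['confidence'],2),np.round(r['rect'],1).tolist(),int(r['region'].sum()))
E
```

```text
0.0 [ 0.15213257 -0.55391424  0.23034608] [ 9.91048443e-01  1.33499629e-01  7.35958274e-05 -9.09989742e-04]
scene [[398.1, 0.0, 322.6], [0.0, 398.1, 198.9], [0.0, 0.0, 1.0]] [[-0.795, 0.414, -0.444, 1.029], [0.606, 0.559, -0.565, 0.564], [0.014, -0.718, -0.696, 0.731], [0.0, 0.0, 0.0, 1.0]]
top [[445.4, 0.0, 322.8], [0.0, 445.4, 201.7], [0.0, 0.0, 1.0]] [[0.004, -0.991, 0.131, 0.469], [-1.0, -0.004, -0.005, -0.001], [0.006, -0.131, -0.991, 0.949], [0.0, 0.0, 0.0, 1.0]]
bottle_red 0.95 [471.1, 268.4, 34.5, 22.9] 551
bottle_red 0.46 [422.6, 246.6, 16.6, 27.4] 273
bottle_blue 0.89 [485.6, 227.1, 38.0, 17.8] 601
bottle_yellow 0.96 [437.3, 243.5, 30.8, 19.6] 473
bottle_yellow 0.81 [454.6, 175.6, 32.1, 23.5] 540
bottle_yellow 0.67 [411.5, 177.6, 24.7, 27.5] 452
bottle_yellow 0.65 [384.7, 279.2, 28.6, 17.3] 397
coaster_blue 0.47 [472.5, 231.4, 18.0, 26.3] 136
coaster_yellow 0.63 [473.1, 230.0, 24.6, 29.2] 208
coaster_yellow 0.62 [423.4, 246.2, 16.9, 24.6] 188
coaster_yellow 0.2 [483.4, 228.5, 36.8, 19.0] 591
dish 0.91 [455.0, 241.9, 24.0, 24.8] 387
mat 0.65 [323.5, 212.4, 119.8, 64.7] 5934
mat 0.32 [484.8, 226.8, 37.8, 16.2] 571
turntable 0.74 [174.9, 228.9, 78.3, 76.5] 4755
torch 0.77 [223.5, 115.5, 68.3, 58.2] 1701
torch 0.31 [323.9, 212.2, 118.7, 66.0] 6007
```

View pics/top0.png

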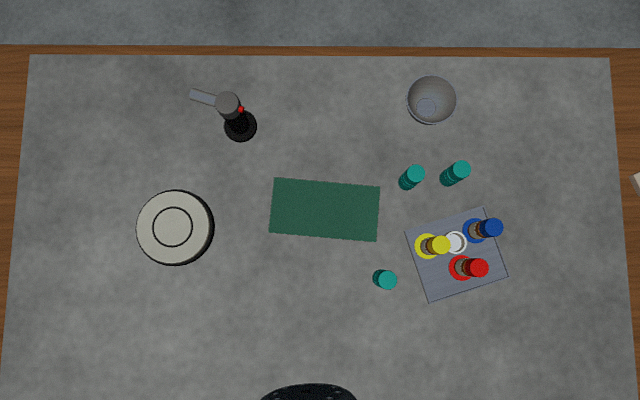

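View pics/scene0.png

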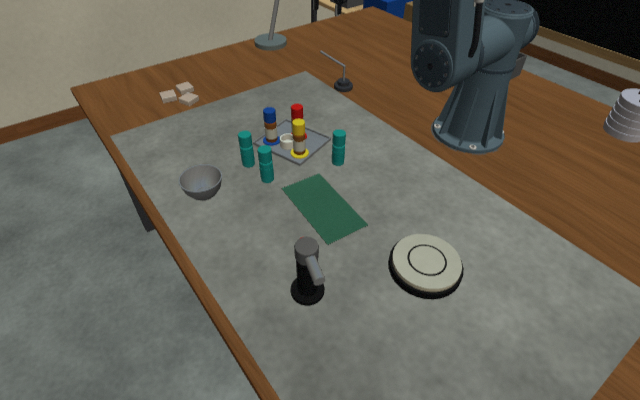

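The top view shows the tray at the right: dish at (455,242), yellow coaster/cap at about (430,245), blue at (480,229), red at (468,267). The green mat is at (324,210) and the turntable at (174,228). The torch is at (235,115), with three turquoise look-alikes at (411,178), (455,173) and (385,280).

```bash
cat > h.py <<'E'
from station import env
import cv2,numpy as np
from scipy.optimize import minimize
from scipy.spatial.transform import Rotation as R
def proj(P,c='top'):
    m=env.camera_model(c);E=np.linalg.inv(m['extrinsics']);K=np.array(m['camera_matrix'])
    q=(np.atleast_2d(P)@E[:3,:3].T+E[:3,3])@K.T
    return q[:,:2]/q[:,2:]
def unproj(uv,z,c='top'):
    m=env.camera_model(c);E=np.array(m['extrinsics']);K=np.array(m['camera_matrix'])
    d=E[:3,:3]@np.linalg.solve(K,[uv[0],uv[1],1]);o=E[:3,3]
    return (o+d*(z-o[2])/d[2])[:2]
T=np.linspace(0,2*np.pi,60,endpoint=False)
def circ(x,y,z,r): return np.c_[x+r*np.cos(T),y+r*np.sin(T),T*0+z]
S=8
def fill(pts,c):
    im=np.zeros((400,640),np.uint8);h=cv2.convexHull(pts.astype(np.float32))
    big=np.round(h*16).astype(np.int32);cv2.fillConvexPoly(im,big,255,cv2.LINE_AA,4);return im/255.
def cyl(x,y,z0,z1,r,c): return fill(np.r_[proj(circ(x,y,z0,r),c),proj(circ(x,y,z1,r),c)],c)
def mask(im,col):
    h=cv2.cvtColor(im,cv2.COLOR_RGB2HSV).astype(int);H,s,v=h[...,0],h[...,1],h[...,2]
    if col=='red': m=((H<6)|(H>174))
    if col=='yellow': m=(H>24)&(H<35)
    if col=='blue': m=(H>105)&(H<125)
    return (m&(s>170)&(v>50)).astype(float)
def fit(fun,m,x0):
    m=cv2.GaussianBlur(m,(0,0),.8)
    f=lambda p:((cv2.GaussianBlur(fun(*p),(0,0),.8)-m)**2).sum()
    r=minimize(f,x0,method='Nelder-Mead',options=dict(initial_simplex=[x0,[x0[0]+.012]+list(x0[1:]),[x0[0],x0[1]+.012]]+[] ,xatol=1e-4,fatol=.01))
    return r.x,r.fun,m.sum()
def bottle(x,y,zb,c): return cyl(x,y,zb+.069,zb+.105,.018,c)
def full(x,y,c): # bottle on coaster
    co=cyl(x,y,.004,.007,.027,c);b=cyl(x,y,.007,.112,.018,c);return np.maximum(co*(1-b),bottle(x,y,.007,c))
def ring(im,c,px,z):
    pass
E
python3 - <<'E'
from h import *
P={}
for c in('scene','top'):
    im=env.read_camera(c)
    for col,uv in dict(red=(462,267),yellow=(430,245),blue=(472,230)).items():
        x0=list(unproj(uv,.007))
        m=mask(im,col);w=cyl(*x0,0,.13,.05,c)>0;m=m*w
        p,f,n=fit(lambda x,y:full(x,y,c),m,x0);print(c,col,np.round(p,4),round(f,1),round(n));P[c,col]=p
for c in('scene','top'):
    r,y,b=[P[c,k] for k in('red','yellow','blue')]
    print(c,'ry %.4f yb %.4f rb %.4f'%(np.hypot(*(r-y)),np.hypot(*(y-b)),np.hypot(*(r-b))))
for c,n,z in[('top','mat',.003),('top','turntable',.06),('top','dish',.03),('scene','dish',.03),('scene','mat',.003),('scene','turntable',.06),('top','torch',0.),('top','bottle_red',.1)]:
    for r in env.regions_of(c,n)[:1]:
        g=r['region'].astype(np.uint8);cs=max(cv2.findContours(g,0,1)[0],key=cv2.contourArea)
        if n=='mat':
            q=np.array([unproj(p[0],z,c) for p in cs],np.float32);rr=cv2.minAreaRect(q*1000);print(c,n,rr)
        elif n in('turntable','dish'):
            q=np.array([unproj(p[0],z,c) for p in cs],np.float32);print(c,n,cv2.minEnclosingCircle(q*1000))
        else: print(n,unproj(r['rect'][:2],z,c))
# disc: pale pixels
for c in('top','scene'):
    im=env.read_camera(c).astype(int)
    x0=unproj((174.9,228.9),.06)
    w=cyl(*x0,.06,.06,.085,c)>0
    m=(((im.min(2)>130)&w)).astype(np.uint8);m=cv2.morphologyEx(m,cv2.MORPH_CLOSE,np.ones((7,7)))
    p,f,n=fit(lambda x,y:cyl(x,y,.06,.06,.072,c),m.astype(float),list(x0));print(c,'disc',np.round(p,4),f,n)
E
```

```text
scene red [ 0.4561 -0.2982] 66.6 161
scene yellow [ 0.4962 -0.232 ] 139.3 151
scene blue [ 0.5319 -0.3322] 46.4 203
top red [ 0.4572 -0.2992] 65.0 567
top yellow [ 0.5007 -0.2296] 109.2 477
top blue [ 0.534  -0.3311] 74.5 512
scene ry 0.0774 yb 0.1064 rb 0.0830
top ry 0.0821 yb 0.1068 rb 0.0832
top mat ((579.3613891601562, -9.897964477539062), (231.866943359375, 122.02633666992188), 85.06851959228516)
top turntable ((534.3561401367188, 289.24237060546875), 79.53919982910156)
top dish ((506.48681640625, -277.13958740234375), 26.032142639160156)
scene dish ((517.5712280273438, -267.1040344238281), 41.3056640625)
scene mat ((578.957763671875, -8.967079162597656), (231.38626098632812, 120.44119262695312), 85.24371337890625)
scene turntable ((546.3946533203125, 302.02069091796875), 83.99305725097656)
torch [0.78634826 0.21477417]
bottle_red [ 0.45505958 -0.28706036]
top disc [0.5349 0.2947] 97.00358178853045 4091.0000000000014
scene disc [0.534  0.2939] 53.959822761949724 2984.0000000000014
```

```bash
cat > plan.py <<'E'
from h import *
import sys
# waypoints "x,y,z" -> tool-frame shares of 0.4 m
s=env.observe();p=np.array(s['position']);Rm=R.from_quat(s['tcp_rot']).as_matrix()
print('at',p.round(4),'t',s['time_s'],'w',round(s['gripper_width'],3),'yaw',np.degrees(np.arctan2(Rm[1,0],Rm[0,0])).round(2),'tilt',np.degrees(np.arccos(-Rm[2,2])).round(2))
for a in sys.argv[1:]:
    q=np.array([float(v) for v in a.split(',')]);d=Rm.T@(q-p)/.4;print(a,d.round(4),'min rows',np.ceil(np.linalg.norm(d)*400/45));p=q
E
python3 plan.py .5014,-.2287,.2 .5014,-.2287,.07 .5014,-.2287,.2 .5855,.065,.2 .5855,.065,.067
```

```text
at [ 0.1522 -0.5545  0.2313] t 1.2 w 1.0 yaw 15.34 tilt 0.0
.5014,-.2287,.2 [ 1.0575 -0.5545  0.0782] min rows 11.0
.5014,-.2287,.07 [-0.    -0.     0.325] min rows 3.0
.5014,-.2287,.2 [ 0.     0.    -0.325] min rows 3.0
.5855,.065,.2 [ 0.397  -0.6524  0.    ] min rows 7.0
.5855,.065,.067 [-0.     -0.      0.3325] min rows 3.0
```

>>> jog_arm --deltas '[0.4,0.0705,-0.037,0.0052,0,0,0,0.4,0.0705,-0.037,0.0052,0,0,0,0.4,0.0705,-0.037,0.0052,0,0,0,0.4,0.0705,-0.037,0.0052,0,0,0,0.4,0.0705,-0.037,0.0052,0,0,0,0.4,0.0705,-0.037,0.0052,0,0,0,0.4,0.0705,-0.037,0.0052,0,0,0,0.4,0.0705,-0.037,0.0052,0,0,0,0.4,0.0705,-0.037,0.0052,0,0,0,0.4,0.0705,-0.037,0.0052,0,0,0,0.4,0.0705,-0.037,0.0052,0,0,0,0.4,0.0705,-0.037,0.0052,0,0,0,0.4,0.0705,-0.037,0.0052,0,0,0,0.4,0.0705,-0.037,0.0052,0,0,0,0.4,0.0705,-0.037,0.0052,0,0,0,0.4,0,0,0,0,0,0,0.4,0,0,0,0,0,0,0.4,0,0,0,0,0,0]' --grip_force 30

```text
time_s: 3.0
position: [0.5008, -0.2291, 0.2001]
tcp_rot: [0.991, 0.133, -0.0, 0.0]
ft_force: [-0.5, -0.8, -0.0]
gripper_width: 0.701
gripper_force: 0.0
```

```bash
python3 plan.py .5014,-.2287,.2 .5014,-.2287,.07 .5014,-.2287,.2 .5855,.065,.2 .5855,.065,.067
```

```text
at [ 0.5008 -0.2291  0.2001] t 3.0 w 0.701 yaw 15.32 tilt 0.02
.5014,-.2287,.2 [ 0.0016 -0.0005  0.0002] min rows 1.0
.5014,-.2287,.07 [ 1.00e-04 -0.00e+00  3.25e-01] min rows 3.0
.5014,-.2287,.2 [-1.00e-04  0.00e+00 -3.25e-01] min rows 3.0
.5855,.065,.2 [ 3.967e-01 -6.526e-01 -2.000e-04] min rows 7.0
.5855,.065,.067 [ 1.000e-04 -0.000e+00  3.325e-01] min rows 3.0
```

>>> jog_arm --deltas '[0.4,0.0015,0,0.065,0,0,0,0.4,0,0,0.065,0,0,0,0.4,0,0,0.065,0,0,0,0.4,0,0,0.065,0,0,0,0.4,0,0,0.065,0,0,0,0.4,0,0,0,0,0,0,0.4,0,0,0,0,0,0,-1,0,0,0,0,0,0,-1,0,0,0,0,0,0,-1,0,0,0,0,0,0,-1,0,0,0,0,0,0,-1,0,0,0,0,0,0,-1,0,0,0,0,0,0,-1,0,0,0,0,0,0,-1,0,0,-0.005,0,0,0,-1,0,0,-0.02,0,0,0]' --grip_force 30

```text
time_s: 4.6
position: [0.5013, -0.2278, 0.0797]
tcp_rot: [0.991, 0.134, -0.001, -0.001]
ft_force: [-1.4, 0.1, -0.5]
gripper_width: 0.414
gripper_force: 29.8
```

>>> jog_arm --deltas '[-1,0,0,-0.06,0,0,0,-1,0,0,-0.06,0,0,0,-1,0,0,-0.06,0,0,0,-1,0,0,-0.06,0,0,0,-1,0,0,-0.06,0,0,0,-1,0.0305,-0.0502,0,0,0,0,-1,0.0305,-0.0502,0,0,0,0,-1,0.0305,-0.0502,0,0,0,0,-1,0.0305,-0.0502,0,0,0,0,-1,0.0305,-0.0502,0,0,0,0,-1,0.0305,-0.0502,0,0,0,0,-1,0.0305,-0.0502,0,0,0,0,-1,0.0305,-0.0502,0,0,0,0,-1,0.0305,-0.0502,0,0,0,0,-1,0.0305,-0.0502,0,0,0,0,-1,0.0305,-0.0502,0,0,0,0,-1,0.0305,-0.0502,0,0,0,0,-1,0.0305,-0.0502,0,0,0,0,-1,0,0,0,0,0,0,-1,0,0,0,0,0,0]'

```text
time_s: 6.6
position: [0.5855, 0.0657, 0.2002]
tcp_rot: [0.991, 0.134, -0.0, 0.0]
ft_force: [0.5, -0.7, -0.4]
gripper_width: 0.416
gripper_force: 30.0
```

```bash
python3 plan.py .5855,.065,.066 .5855,.065,.2 .4575,-.299,.2 .4575,-.299,.07
python3 - <<'E'
from h import *
im=env.read_camera('scene');cv2.imwrite('pics/s1.png',cv2.resize(im[60:280,200:440,::-1],None,fx=3,fy=2.7))
E
```

```text
at [0.5855 0.0657 0.2002] t 6.6 w 0.416 yaw 15.42 tilt 0.03
.5855,.065,.066 [-3.000e-04  1.500e-03  3.354e-01] min rows 3.0
.5855,.065,.2 [-2.00e-04  1.00e-04 -3.35e-01] min rows 3.0
.4575,-.299,.2 [-5.505e-01  7.921e-01  5.000e-04] min rows 9.0
.4575,-.299,.07 [ 2.00e-04 -1.00e-04  3.25e-01] min rows 3.0
```

View pics/s1.png

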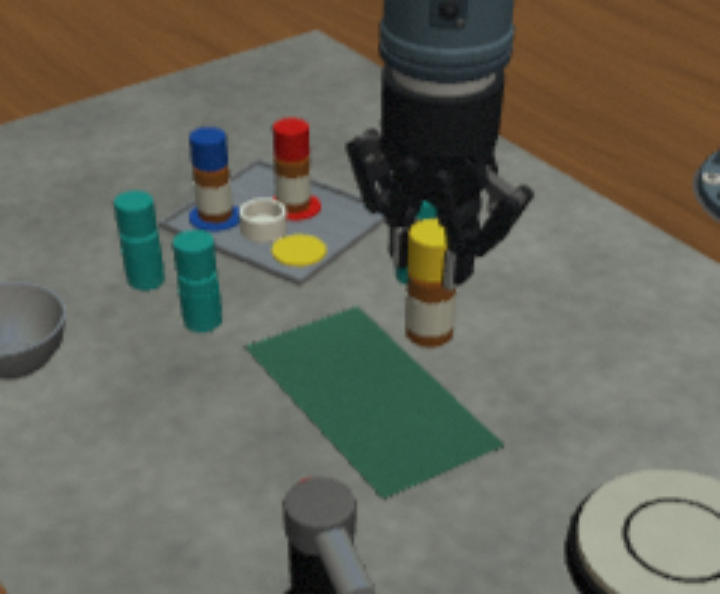

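The crop shows the yellow bottle held upright over the mat at about (430,285). The dish and the other two bottles are undisturbed in the tray.

>>> jog_arm --deltas '[-1,0,0,0.06,0,0,0,-1,0,0,0.06,0,0,0,-1,0,0,0.06,0,0,0,-1,0,0,0.06,0,0,0,-1,0,0,0.06,0,0,0,-1,0,0,0.017,0,0,0,-1,0,0,0.011,0,0,0,-1,0,0,0.005,0,0,0,-1,0,0,0,0,0,0,-1,0,0,0,0,0,0,-1,0,0,0,0,0,0]'

```text
time_s: 7.75
position: [0.5867, 0.0652, 0.068]
tcp_rot: [0.991, 0.134, 0.001, 0.0]
ft_force: [0.3, 0.7, 2.9]
gripper_width: 0.42
gripper_force: 30.2
```

>>> jog_arm --deltas '[0.4,0,0,0,0,0,0,0.4,0,0,0,0,0,0,0.4,0,0,0,0,0,0,0.4,0,0,0,0,0,0,0.4,0,0,-0.03,0,0,0,0.4,0,0,-0.06,0,0,0,0.4,0,0,-0.08,0,0,0,0.4,0,0,-0.08,0,0,0,0.4,0,0,-0.08,0,0,0,0.4,-0.055,0.0792,0,0,0,0,0.4,-0.055,0.0792,0,0,0,0,0.4,-0.055,0.0792,0,0,0,0,0.4,-0.055,0.0792,0,0,0,0,0.4,-0.055,0.0792,0,0,0,0,0.4,-0.055,0.0792,0,0,0,0,0.4,-0.055,0.0792,0,0,0,0,0.4,-0.055,0.0792,0,0,0,0,0.4,-0.055,0.0792,0,0,0,0,0.4,-0.055,0.0792,0,0,0,0,0.4,0,0,0,0,0,0]'

```text
time_s: 9.75
position: [0.4561, -0.3026, 0.2001]
tcp_rot: [0.991, 0.131, 0.0, 0.001]
ft_force: [0.1, 0.8, -0.3]
gripper_width: 0.7
gripper_force: 0.0
```

```bash
python3 plan.py .4575,-.299,.2 .4575,-.299,.07 .4575,-.299,.2 .579,-.0095,.2 .579,-.0095,.066 .579,-.0095,.2 .5335,-.3315,.2
```

```text
at [ 0.4561 -0.3026  0.2001] t 9.75 w 0.7 yaw 15.07 tilt 0.15
.4575,-.299,.2 [ 0.0057 -0.0079  0.0001] min rows 1.0
.4575,-.299,.07 [ 0.     -0.0009  0.325 ] min rows 3.0
.4575,-.299,.2 [-0.      0.0009 -0.325 ] min rows 3.0
.579,-.0095,.2 [ 0.4815 -0.6198 -0.0017] min rows 7.0
.579,-.0095,.066 [ 0.     -0.0009  0.335 ] min rows 3.0
.579,-.0095,.2 [-0.      0.0009 -0.335 ] min rows 3.0
.5335,-.3315,.2 [-0.3192  0.7477  0.002 ] min rows 8.0
```

>>> jog_arm --deltas '[0.4,0,0,0,0,0,0,0.4,0,0,0,0,0,0,0.4,0,0,0.065,0,0,0,0.4,0,0,0.065,0,0,0,0.4,0,0,0.065,0,0,0,0.4,0,0,0.065,0,0,0,0.4,0,0,0.065,0,0,0,0.4,0,0,0,0,0,0,0.4,0,0,0,0,0,0,-1,0,0,0,0,0,0,-1,0,0,0,0,0,0,-1,0,0,0,0,0,0,-1,0,0,0,0,0,0,-1,0,0,0,0,0,0,-1,0,0,0,0,0,0,-1,0,0,0,0,0,0]'

```text
time_s: 11.35
position: [0.4585, -0.2991, 0.0707]
tcp_rot: [0.991, 0.133, 0.001, 0.001]
ft_force: [0.3, 0.6, 7.1]
gripper_width: 0.417
gripper_force: 30.0
```

```bash
python3 plan.py .4575,-.299,.2 .579,-.0095,.2 .579,-.0095,.066
```

```text
at [ 0.4585 -0.2991  0.0707] t 11.35 w 0.417 yaw 15.33 tilt 0.17
.4575,-.299,.2 [-1.900e-03 -1.000e-04 -3.231e-01] min rows 3.0
.579,-.0095,.2 [ 4.843e-01 -6.177e-01 -5.000e-04] min rows 7.0
.579,-.0095,.066 [-0.0006 -0.0008  0.335 ] min rows 3.0
```

>>> jog_arm --deltas '[-1,0,0,-0.013,0,0,0,-1,0,0,-0.062,0,0,0,-1,0,0,-0.062,0,0,0,-1,0,0,-0.062,0,0,0,-1,0,0,-0.062,0,0,0,-1,0,0,-0.062,0,0,0,-1,0.0402,-0.0515,0,0,0,0,-1,0.0402,-0.0515,0,0,0,0,-1,0.0402,-0.0515,0,0,0,0,-1,0.0402,-0.0515,0,0,0,0,-1,0.0402,-0.0515,0,0,0,0,-1,0.0402,-0.0515,0,0,0,0,-1,0.0402,-0.0515,0,0,0,0,-1,0.0402,-0.0515,0,0,0,0,-1,0.0402,-0.0515,0,0,0,0,-1,0.0402,-0.0515,0,0,0,0,-1,0.0402,-0.0515,0,0,0,0,-1,0.0402,-0.0515,0,0,0,0,-1,0,0,0,0,0,0,-1,0,0,0,0,0,0]'

```text
time_s: 13.35
position: [0.5779, -0.0087, 0.1981]
tcp_rot: [0.991, 0.134, -0.0, 0.0]
ft_force: [0.1, -1.2, -1.1]
gripper_width: 0.417
gripper_force: 30.1
```

>>> jog_arm --deltas '[-1,0,0,0.06,0,0,0,-1,0,0,0.06,0,0,0,-1,0,0,0.06,0,0,0,-1,0,0,0.06,0,0,0,-1,0,0,0.06,0,0,0,-1,0,0,0.017,0,0,0,-1,0,0,0.009,0,0,0,-1,0,0,0.005,0,0,0,-1,0,0,0,0,0,0,-1,0,0,0,0,0,0,-1,0,0,0,0,0,0]'

```text
time_s: 14.45
position: [0.579, -0.0091, 0.0668]
tcp_rot: [0.991, 0.134, 0.001, 0.0]
ft_force: [0.5, -1.0, 2.7]
gripper_width: 0.413
gripper_force: 30.4
```

```bash
python3 plan.py .579,-.0095,.066 .579,-.0095,.2 .5335,-.3315,.2
```

```text
at [ 0.579  -0.0091  0.0668] t 14.45 w 0.413 yaw 15.35 tilt 0.13
.579,-.0095,.066 [-0.0004  0.0008  0.0021] min rows 1.0
.579,-.0095,.2 [ 0.0007  0.0004 -0.335 ] min rows 3.0
.5335,-.3315,.2 [-3.228e-01  7.462e-01  2.000e-04] min rows 8.0
```

>>> jog_arm --deltas '[0.4,0,0,0,0,0,0,0.4,0,0,0,0,0,0,0.4,0,0,0,0,0,0,0.4,0,0,0,0,0,0,0.4,0,0,-0.03,0,0,0,0.4,0,0,-0.065,0,0,0,0.4,0,0,-0.08,0,0,0,0.4,0,0,-0.08,0,0,0,0.4,0,0,-0.08,0,0,0,0.4,-0.0323,0.0746,0,0,0,0,0.4,-0.0323,0.0746,0,0,0,0,0.4,-0.0323,0.0746,0,0,0,0,0.4,-0.0323,0.0746,0,0,0,0,0.4,-0.0323,0.0746,0,0,0,0,0.4,-0.0323,0.0746,0,0,0,0,0.4,-0.0323,0.0746,0,0,0,0,0.4,-0.0323,0.0746,0,0,0,0,0.4,-0.0323,0.0746,0,0,0,0,0.4,-0.0323,0.0746,0,0,0,0,0.4,0,0,0,0,0,0]'

```text
time_s: 16.45
position: [0.5316, -0.335, 0.2007]
tcp_rot: [0.991, 0.132, 0.0, 0.001]
ft_force: [0.3, -0.3, -0.5]
gripper_width: 0.702
gripper_force: 0.0
```

>>> jog_arm --deltas '[0.4,0,0,0,0,0,0,0.4,0,0,0,0,0,0,0.4,0,0,0,0,0,0]'

```text
time_s: 16.75
position: [0.5328, -0.3296, 0.1999]
tcp_rot: [0.991, 0.134, 0.0, -0.0]
ft_force: [-0.2, -0.7, -0.2]
gripper_width: 0.702
gripper_force: 0.0
```

```bash
python3 plan.py .5335,-.3315,.2 .5335,-.3315,.07 .5335,-.3315,.2 .5725,-.084,.2 .5725,-.084,.066 .5725,-.084,.2
```

```text
at [ 0.5328 -0.3296  0.1999] t 16.75 w 0.702 yaw 15.42 tilt 0.02
.5335,-.3315,.2 [ 0.0004  0.0049 -0.0001] min rows 1.0
.5335,-.3315,.07 [-1.00e-04  1.00e-04  3.25e-01] min rows 3.0
.5335,-.3315,.2 [ 1.00e-04 -1.00e-04 -3.25e-01] min rows 3.0
.5725,-.084,.2 [ 2.585e-01 -5.705e-01  2.000e-04] min rows 6.0
.5725,-.084,.066 [-1.00e-04  1.00e-04  3.35e-01] min rows 3.0
.5725,-.084,.2 [ 1.00e-04 -1.00e-04 -3.35e-01] min rows 3.0
```

>>> jog_arm --deltas '[0.4,0,0.003,0.065,0,0,0,0.4,0,0,0.065,0,0,0,0.4,0,0,0.065,0,0,0,0.4,0,0,0.065,0,0,0,0.4,0,0,0.065,0,0,0,0.4,0,0,0,0,0,0,0.4,0,0,0,0,0,0,-1,0,0,0,0,0,0,-1,0,0,0,0,0,0,-1,0,0,0,0,0,0,-1,0,0,0,0,0,0,-1,0,0,0,0,0,0,-1,0,0,0,0,0,0,-1,0,0,0,0,0,0]'

```text
time_s: 18.15
position: [0.5338, -0.3326, 0.0716]
tcp_rot: [0.991, 0.133, 0.001, 0.001]
ft_force: [-1.2, 1.8, 6.3]
gripper_width: 0.415
gripper_force: 29.5
```

```bash
python3 plan.py .5335,-.3315,.2 .5725,-.084,.2
```

```text
at [ 0.5338 -0.3326  0.0716] t 18.15 w 0.415 yaw 15.34 tilt 0.16
.5335,-.3315,.2 [ 0.0005 -0.0022 -0.3211] min rows 3.0
.5725,-.084,.2 [ 0.2577 -0.5709 -0.0008] min rows 6.0
```

>>> jog_arm --deltas '[-1,0,0,-0.013,0,0,0,-1,0,0,-0.062,0,0,0,-1,0,0,-0.062,0,0,0,-1,0,0,-0.062,0,0,0,-1,0,0,-0.062,0,0,0,-1,0,0,-0.062,0,0,0,-1,0.0215,-0.0477,0,0,0,0,-1,0.0215,-0.0477,0,0,0,0,-1,0.0215,-0.0477,0,0,0,0,-1,0.0215,-0.0477,0,0,0,0,-1,0.0215,-0.0477,0,0,0,0,-1,0.0215,-0.0477,0,0,0,0,-1,0.0215,-0.0477,0,0,0,0,-1,0.0215,-0.0477,0,0,0,0,-1,0.0215,-0.0477,0,0,0,0,-1,0.0215,-0.0477,0,0,0,0,-1,0.0215,-0.0477,0,0,0,0,-1,0.0215,-0.0477,0,0,0,0,-1,0,0,0,0,0,0,-1,0,0,0,0,0,0]'

```text
time_s: 20.15
position: [0.5706, -0.0823, 0.1973]
tcp_rot: [0.991, 0.135, -0.001, -0.001]
ft_force: [-0.3, 0.4, -1.5]
gripper_width: 0.415
gripper_force: 30.0
```

>>> jog_arm --deltas '[-1,0,0,0.06,0,0,0,-1,0,0,0.06,0,0,0,-1,0,0,0.06,0,0,0,-1,0,0,0.06,0,0,0,-1,0,0,0.06,0,0,0,-1,0,0,0.017,0,0,0,-1,0,0,0.009,0,0,0,-1,0,0,0.004,0,0,0,-1,0,0,0,0,0,0,-1,0,0,0,0,0,0,-1,0,0,0,0,0,0]'

```text
time_s: 21.25
position: [0.5723, -0.0843, 0.0677]
tcp_rot: [0.991, 0.133, 0.001, 0.0]
ft_force: [0.0, -1.1, -0.6]
gripper_width: 0.417
gripper_force: 30.1
```

>>> jog_arm --deltas '[-1,0,0,0.003,0,0,0,-1,0,0,0,0,0,0,-1,0,0,0,0,0,0]'

```text
time_s: 21.55
position: [0.5729, -0.0842, 0.0674]
tcp_rot: [0.991, 0.134, 0.001, 0.001]
ft_force: [-1.3, 1.3, 7.4]
gripper_width: 0.412
gripper_force: 29.6
```

>>> jog_arm --deltas '[0.4,0,0,0,0,0,0,0.4,0,0,0,0,0,0,0.4,0,0,0,0,0,0,0.4,0,0,0,0,0,0,0.4,0,0,-0.03,0,0,0,0.4,0,0,-0.065,0,0,0,0.4,0,0,-0.08,0,0,0,0.4,0,0,-0.08,0,0,0,0.4,0,0,-0.08,0,0,0,0.4,-0.08,0,0,0,0,0,0.4,-0.08,0,0,0,0,0,0.4,-0.08,0,0,0,0,0,0.4,-0.08,0,0,0,0,0,0.4,0,0,0,0,0,0,0.4,0,0,0,0,0,0,0.4,0,0,0,0,0,0]'

```text
time_s: 23.15
position: [0.4492, -0.1179, 0.2005]
tcp_rot: [0.991, 0.134, 0.001, 0.0]
ft_force: [-0.4, -0.3, -0.6]
gripper_width: 0.7
gripper_force: 0.0
```

```bash
cat > look.py <<'E'
from h import *
im={c:env.read_camera(c) for c in('scene','top')}
guess=dict(red=(.4575,-.299),yellow=(.5014,-.2287),blue=(.5335,-.3315))
for c in im:
    cv2.imwrite(f'pics/l_{c}.png',im[c][...,::-1])
    Q={}
    for k,g in guess.items():
        m=mask(im[c],k)*(cyl(*g,.0,.01,.045,c)>0)
        p,f,n=fit(lambda x,y:cyl(x,y,.004,.007,.027,c),m,list(g));Q[k]=p;print(c,'coaster',k,p.round(4),round(f,1),round(n))
    d=lambda a,b:np.hypot(*(Q[a]-Q[b])).round(4)
    print(d('red','yellow'),d('red','blue'),d('yellow','blue'))
    x0=[.508,-.283]
    h=cv2.cvtColor(im[c],cv2.COLOR_RGB2HSV)
    m=((im[c].min(2)>120)&(h[...,1]<40)&(cyl(*x0,.004,.032,.038,c)>0)).astype(np.uint8)
    m=cv2.morphologyEx(m,cv2.MORPH_CLOSE,np.ones((9,9))).astype(float)
    p,f,n=fit(lambda x,y:cyl(x,y,.004,.032,.024,c),m,x0);print(c,'dish',p.round(4),round(f,1),round(n))
E
python3 look.py; python3 plan.py;  python3 -c "
import cv2;a=cv2.imread('pics/l_top.png')[150:310,220:520];cv2.imwrite('pics/l1.png',cv2.resize(a,None,fx=2.6,fy=2.6))"
```

```text
scene coaster red [ 0.4545 -0.2947] 46.1 96
scene coaster yellow [ 0.5001 -0.2283] 30.9 136
scene coaster blue [ 0.5351 -0.3283] 26.3 122
0.0806 0.0873 0.1059
scene dish [ 0.5053 -0.2836] 60.5 168
top coaster red [ 1.1445 -0.5169] 0.0 0
top coaster yellow [ 1.1367 -0.8017] 0.0 0
top coaster blue [ 0.5344 -0.3293] 34.1 478
0.2849 0.6383 0.7654
top dish [ 0.5212 -0.2902] 358.0 135
at [ 0.4492 -0.1177  0.2   ] t 23.25 w 0.697 yaw 15.38 tilt 0.03
```

View pics/l1.png

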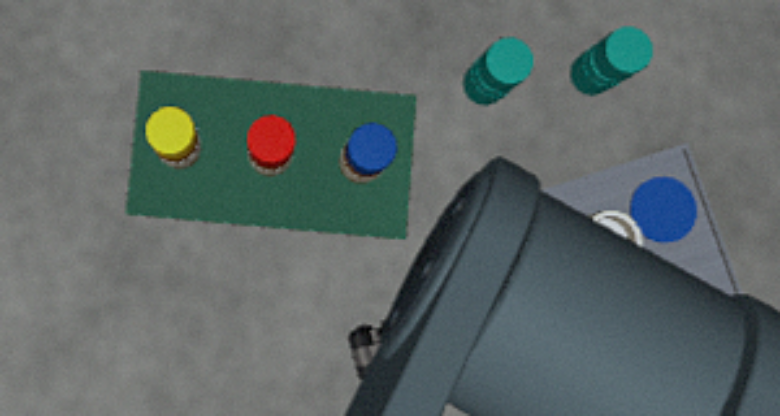

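All three bottles stand on the mat: yellow at crop (172,133), red (270,142), blue (368,152). The elbow hides most of the tray, but the dish shows at (615,230).

```bash
python3 plan.py .507,-.2835,.2 .507,-.2835,.06 .507,-.2835,.008 .507,-.2835,.2 .5345,.2943,.2
```

```text
at [ 0.4492 -0.1177  0.2   ] t 23.25 w 0.697 yaw 15.38 tilt 0.03
.507,-.2835,.2 [2.95e-02 4.38e-01 2.00e-04] min rows 4.0
.507,-.2835,.06 [-2.0e-04 -1.0e-04  3.5e-01] min rows 4.0
.507,-.2835,.008 [-1.0e-04 -0.0e+00  1.3e-01] min rows 2.0
.507,-.2835,.2 [ 2.0e-04  2.0e-04 -4.8e-01] min rows 5.0
.5345,.2943,.2 [ 4.4950e-01 -1.3745e+00 -3.0000e-04] min rows 13.0
```

>>> jog_arm --deltas '[0.8,0.005,0.073,0,0,0,0,0.8,0.005,0.073,0,0,0,0,0.8,0.005,0.073,0,0,0,0,0.8,0.005,0.073,0,0,0,0,0.8,0.005,0.073,0,0,0,0,0.8,0.005,0.073,0,0,0,0,0.8,0,0,0,0,0,0,0.8,0,0,0,0,0,0,0.8,0,0,0.07,0,0,0,0.8,0,0,0.07,0,0,0,0.8,0,0,0.07,0,0,0,0.8,0,0,0.07,0,0,0,0.8,0,0,0.07,0,0,0,0.8,0,0,0,0,0,0,0.8,0,0,0,0,0,0]'

```text
time_s: 24.75
position: [0.5062, -0.2825, 0.0598]
tcp_rot: [0.991, 0.134, -0.0, -0.001]
ft_force: [0.4, -0.2, 0.2]
gripper_width: 0.901
gripper_force: 0.0
```

```bash
python3 plan.py .507,-.2835,.008
python3 - <<'E'
from h import *
im=env.read_camera('scene');cv2.imwrite('pics/s2.png',cv2.resize(im[90:180,230:350,::-1],None,fx=6,fy=6))
E
```

```text
at [ 0.5062 -0.2825  0.0598] t 24.75 w 0.901 yaw 15.4 tilt 0.07
.507,-.2835,.008 [0.0013 0.0031 0.1296] min rows 2.0
```

View pics/s2.png

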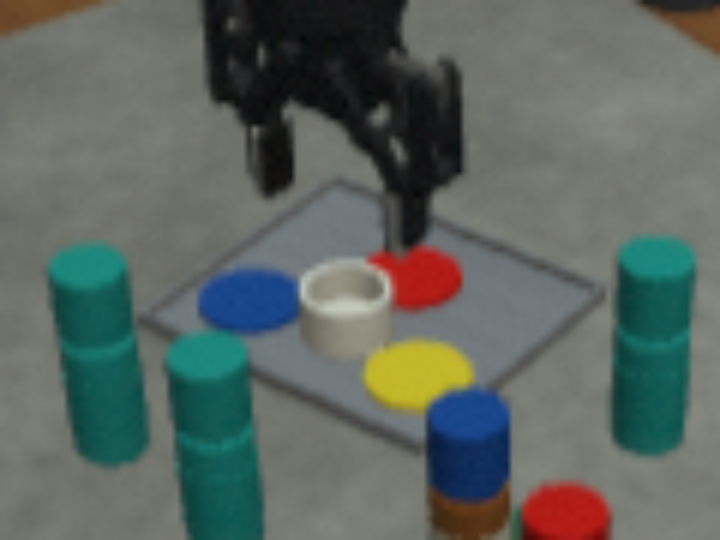

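The fingers straddle the dish (crop (345,300)) along the yellow–blue line, and all three coasters are clear. Going down.

>>> jog_arm --deltas '[0.8,0,0.002,0.05,0,0,0,0.8,0,0,0.05,0,0,0,0.8,0,0,0.02,0,0,0,0.8,0,0,0.008,0,0,0,0.8,0,0,0,0,0,0,0.8,0,0,0,0,0,0]'

```text
time_s: 25.4
position: [0.5072, -0.2849, 0.0097]
tcp_rot: [0.991, 0.134, 0.001, 0.001]
ft_force: [0.6, -0.7, -0.5]
gripper_width: 0.901
gripper_force: 0.0
```

>>> jog_arm --deltas '[-1,0,0,0,0,0,0,-1,0,0,0,0,0,0,-1,0,0,0,0,0,0,-1,0,0,0,0,0,0,-1,0,0,0,0,0,0,-1,0,0,0,0,0,0,-1,0,0,0,0,0,0,-1,0,0,0,0,0,0]' --grip_force 30

```text
time_s: 26.2
position: [0.5069, -0.2846, 0.0092]
tcp_rot: [0.991, 0.133, 0.0, 0.0]
ft_force: [-0.9, 1.7, 7.0]
gripper_width: 0.538
gripper_force: 31.9
```

```bash
python3 plan.py
python3 - <<'E'
from h import *
im=env.read_camera('scene');cv2.imwrite('pics/s3.png',cv2.resize(im[90:180,230:350,::-1],None,fx=6,fy=6))
E
```

```text
at [ 0.5069 -0.2846  0.0092] t 26.2 w 0.538 yaw 15.34 tilt 0.05
```

View pics/s3.png

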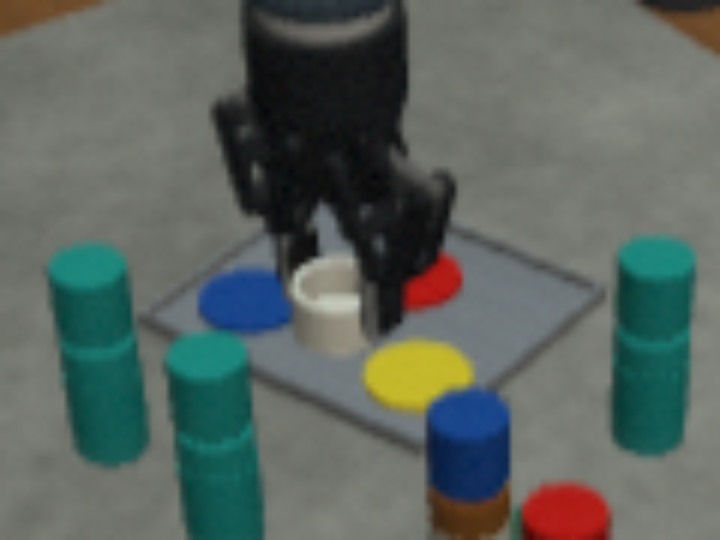

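Run:
```python
from h import *
print(unproj((230+345.5/6,90+285/6),.032,'scene'))
im=cv2.imread('pics/l_scene.png')[...,::-1]
h=cv2.cvtColor(np.ascontiguousarray(im),cv2.COLOR_RGB2HSV)
for t in(110,130,150):
    m=((im.min(2)>t)&(h[...,1]<60)&(cyl(.507,-.2835,.004,.032,.04,'scene')>0)).astype(np.uint8)
    m=cv2.morphologyEx(m,cv2.MORPH_CLOSE,np.ones((9,9))).astype(float)
    x,y,w,hh=cv2.boundingRect(m.astype(np.uint8));print(t,m.sum(),x,y,w,hh,fit(lambda x,y:cyl(x,y,.004,.032,.024,'scene'),m,[.507,-.2835]))
q=proj(np.r_[circ(.507,-.2835,.032,.024),circ(.507,-.2835,.004,.024)],'scene');print(q.min(0),q.max(0))
im=env.read_camera('scene')
cv2.imwrite('pics/s4.png',cv2.resize(im[125:155,265:310,::-1],None,fx=16,fy=16,interpolation=cv2.INTER_NEAREST))
```

```text
[ 0.50697765 -0.27669748]
110 446.0 273 128 29 26 (array([ 0.50282274, -0.28660068]), np.float64(142.74032528709571), np.float64(446.00000000000017))
130 147.0 280 133 15 16 (array([ 0.504621  , -0.28348064]), np.float64(78.63316056346927), np.float64(147.00000000000003))
150 115.0 280 133 15 10 (array([ 0.49199308, -0.30559337]), np.float64(106.24608673911393), np.float64(115.00000000000003))
[278.31325931 131.84693406] [294.6310231  148.76828749]
```

View pics/s4.png

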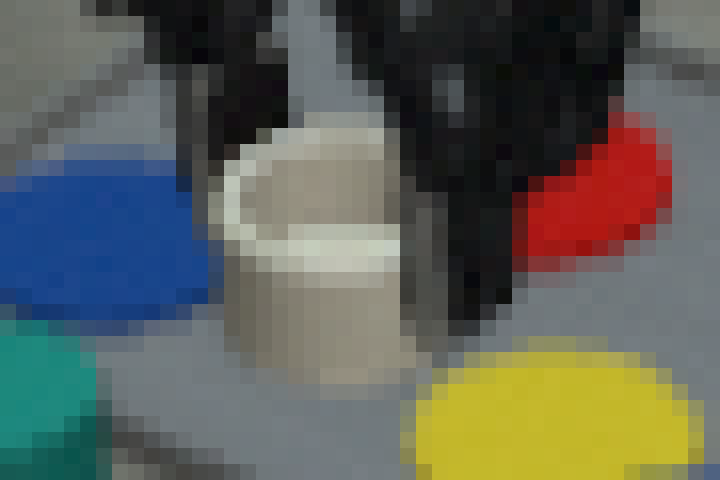

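The dish rim is centred at about crop pixel (345,200) and level between the pads. Closing shifted it about 7 mm, within limits. Lifting.

>>> jog_arm --deltas '[-1,0,0,-0.01,0,0,0,-1,0,0,-0.03,0,0,0,-1,0,0,-0.06,0,0,0,-1,0,0,-0.075,0,0,0,-1,0,0,-0.075,0,0,0,-1,0,0,-0.075,0,0,0,-1,0,0,-0.075,0,0,0,-1,0,0,-0.075,0,0,0,-1,0,0,0,0,0,0,-1,0,0,0,0,0,0]'

```text
time_s: 27.3
position: [0.5067, -0.2845, 0.1995]
tcp_rot: [0.991, 0.134, 0.001, 0.001]
ft_force: [0.2, 0.1, -1.0]
gripper_width: 0.539
gripper_force: 31.2
```

```bash
python3 plan.py .5345,.2943,.2 .5345,.2943,.066
```

```text
at [ 0.5067 -0.2845  0.1995] t 27.3 w 0.539 yaw 15.35 tilt 0.11
.5345,.2943,.2 [ 0.4501 -1.377  -0.003 ] min rows 13.0
.5345,.2943,.066 [-3.00e-04 -5.00e-04  3.35e-01] min rows 3.0
```

>>> jog_arm --deltas '[-1,0.0225,-0.069,0,0,0,0,-1,0.0225,-0.069,0,0,0,0,-1,0.0225,-0.069,0,0,0,0,-1,0.0225,-0.069,0,0,0,0,-1,0.0225,-0.069,0,0,0,0,-1,0.0225,-0.069,0,0,0,0,-1,0.0225,-0.069,0,0,0,0,-1,0.0225,-0.069,0,0,0,0,-1,0.0225,-0.069,0,0,0,0,-1,0.0225,-0.069,0,0,0,0,-1,0.0225,-0.069,0,0,0,0,-1,0.0225,-0.069,0,0,0,0,-1,0.0225,-0.069,0,0,0,0,-1,0.0225,-0.069,0,0,0,0,-1,0.0225,-0.069,0,0,0,0,-1,0.0225,-0.069,0,0,0,0,-1,0.0225,-0.069,0,0,0,0,-1,0.0225,-0.069,0,0,0,0,-1,0.0225,-0.069,0,0,0,0,-1,0.0225,-0.066,0,0,0,0]'

```text
time_s: 29.3
position: [0.5329, 0.2953, 0.1963]
tcp_rot: [0.991, 0.134, -0.002, 0.0]
ft_force: [0.5, 0.7, -0.1]
gripper_width: 0.545
gripper_force: 31.2
```

>>> jog_arm --deltas '[-1,0,0,0,0,0,0,-1,0,0,0,0,0,0,-1,0,0,0,0,0,0]'

```text
time_s: 29.6
position: [0.5337, 0.2935, 0.1973]
tcp_rot: [0.991, 0.133, -0.001, 0.0]
ft_force: [-0.8, -0.4, -1.2]
gripper_width: 0.543
gripper_force: 31.3
```

```bash
python3 look.py; python3 plan.py .5345,.2943,.2 .5345,.2943,.066;  python3 -c "
import cv2;a=cv2.imread('pics/l_scene.png')[60:310,240:500];cv2.imwrite('pics/l2.png',cv2.resize(a,None,fx=2.4,fy=2.4))"
```

```text
scene coaster red [ 0.4568 -0.2965] 17.6 128
scene coaster yellow [ 0.5014 -0.2265] 32.7 134
scene coaster blue [ 0.5351 -0.3283] 20.7 129
0.0829 0.0845 0.1072
scene dish [ 0.9006 -2.5502] 0.0 0
top coaster red [ 0.4557 -0.2973] 25.0 506
top coaster yellow [ 0.5005 -0.2264] 28.5 490
top coaster blue [ 0.5339 -0.329 ] 30.2 483
0.0839 0.0843 0.1078
top dish [ 5.139e-01 -2.000e-04] 439.5 2
at [0.5342 0.2933 0.198 ] t 29.7 w 0.537 yaw 15.27 tilt 0.06
.5345,.2943,.2 [ 0.0014 -0.0021 -0.005 ] min rows 1.0
.5345,.2943,.066 [ 3.00e-04 -1.00e-04  3.35e-01] min rows 3.0
```

View pics/l2.png

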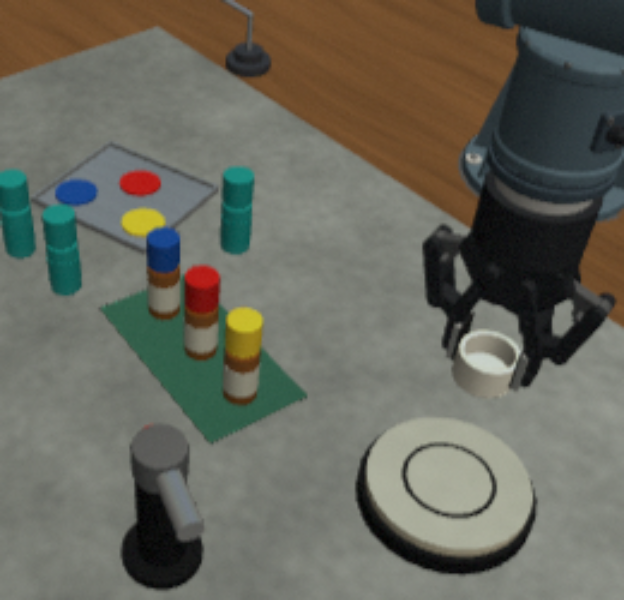

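The dish hangs level at crop (488,360) above the disc, and the ring centre is at (449,480). All three bottles stand on the mat and the coasters are clear.

Run:
```python
from h import *
im=np.ascontiguousarray(cv2.imread('pics/l_scene.png')[...,::-1]);c='scene'
zb=.192
h=cv2.cvtColor(im,cv2.COLOR_RGB2HSV)
m=((im.min(2)>95)&(h[...,1]<60)&(cyl(.5345,.2935,zb,zb+.028,.034,c)>0)).astype(np.uint8)
n,l,st,ce=cv2.connectedComponentsWithStats(m);i=1+np.argmax(st[1:,4]);m=(l==i).astype(np.uint8)
print(st[i]);m=cv2.morphologyEx(m,cv2.MORPH_CLOSE,np.ones((5,5))).astype(float)
print(fit(lambda x,y:cyl(x,y,zb,zb+.028,.024,c),m,[.5345,.2935]),unproj((443.8,205.8),.22,c))
```

```text
[421 191  40  40 912]
(array([0.54492565, 0.29710445]), np.float64(359.61200207530084), np.float64(958.0000000000005)) [0.53586088 0.29478265]
```

>>> jog_arm --deltas '[-1,0,0,0.06,0,0,0,-1,0,0,0.06,0,0,0,-1,0,0,0.06,0,0,0,-1,0,0,0.06,0,0,0,-1,0,0,0.05,0,0,0,-1,0,0,0.02,0,0,0,-1,0,0,0.01,0,0,0,-1,0,0,0.005,0,0,0,-1,0,0,0,0,0,0,-1,0,0,0,0,0,0,-1,0,0,0,0,0,0]'

```text
time_s: 30.8
position: [0.5348, 0.2947, 0.0694]
tcp_rot: [0.991, 0.134, 0.001, -0.0]
ft_force: [0.5, -0.0, 0.1]
gripper_width: 0.544
gripper_force: 31.3
```

Not in contact yet; lower in small steps.

>>> jog_arm --deltas '[-1,0,0,0.005,0,0,0,-1,0,0,0.003,0,0,0,-1,0,0,0,0,0,0,-1,0,0,0,0,0,0]'

```text
time_s: 31.2
position: [0.5344, 0.2945, 0.0653]
tcp_rot: [0.991, 0.134, 0.0, -0.0]
ft_force: [0.6, 0.8, -1.2]
gripper_width: 0.541
gripper_force: 31.3
```

>>> jog_arm --deltas '[-1,0,0,0.002,0,0,0,-1,0,0,0.001,0,0,0,-1,0,0,0,0,0,0,-1,0,0,0,0,0,0]'

```text
time_s: 31.6
position: [0.5344, 0.2945, 0.0652]
tcp_rot: [0.991, 0.134, 0.0, 0.0]
ft_force: [-3.6, -1.7, 7.1]
gripper_width: 0.542
gripper_force: 32.3
```

Contact. Release, lift, and head for the blue bottle.

>>> jog_arm --deltas '[0.3,0,0,0,0,0,0,0.5,0,0,0,0,0,0,0.5,0,0,0,0,0,0,0.5,0,0,0,0,0,0,0.5,0,0,0,0,0,0,0.5,0,0,-0.03,0,0,0,0.5,0,0,-0.06,0,0,0,0.5,0,0,-0.08,0,0,0,0.5,0,0,-0.08,0,0,0,0.5,0,0,-0.08,0,0,0,0.5,-0.07,0,0,0,0,0,0.5,-0.07,0,0,0,0,0,0.5,-0.07,0,0,0,0,0,0.5,-0.07,0,0,0,0,0,0.5,-0.07,0,0,0,0,0,0.5,0,0,0,0,0,0,0.5,0,0,0,0,0,0]'

```text
time_s: 33.3
position: [0.3997, 0.2576, 0.1973]
tcp_rot: [0.991, 0.134, 0.001, -0.0]
ft_force: [0.1, -1.0, -0.1]
gripper_width: 0.753
gripper_force: 0.0
```

```bash
cat > look2.py <<'E'
from h import *
im={c:env.read_camera(c) for c in('scene','top')}
g=dict(red=(.579,-.0095),yellow=(.5855,.065),blue=(.5725,-.084))
for c in im:
    cv2.imwrite(f'pics/m_{c}.png',im[c][...,::-1])
    for k,x0 in g.items():
        m=mask(im[c],k)*(cyl(*x0,.06,.12,.035,c)>0)
        p,f,n=fit(lambda x,y:bottle(x,y,.003,c),m,list(x0));print(c,k,p.round(4),round(f,1),round(n))
E
python3 look2.py;python3 plan.py;python3 -c "
import cv2,numpy as np;a=cv2.imread('pics/m_top.png')[170:280,120:400];b=cv2.imread('pics/m_scene.png')[200:310,360:500]
cv2.imwrite('pics/m.png',cv2.resize(np.hstack([a[:,:160],b]),None,fx=2.6,fy=2.6))"
```

```text
scene red [ 0.5781 -0.0083] 30.4 241
scene yellow [0.5729 0.0519] 155.8 134
scene blue [ 0.5716 -0.0823] 39.1 206
top red [ 0.5778 -0.0078] 17.5 293
top yellow [0.5849 0.0676] 37.0 274
top blue [ 0.5723 -0.0821] 28.0 286
at [0.4004 0.2577 0.197 ] t 33.4 w 0.751 yaw 15.33 tilt 0.11
```

View pics/m.png

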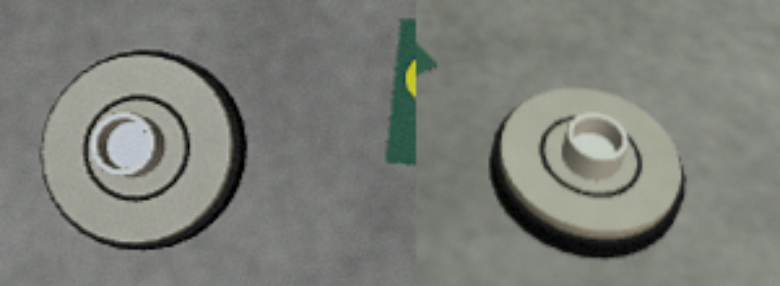

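The dish stands centred inside the ring in both views: top crop (128,143), scene crop (597,145).

```bash
python3 plan.py .5727,-.0842,.2 .5727,-.0842,.067 .5727,-.0842,.2 .535,-.3315,.2 .535,-.3315,.071
```

```text
at [0.4004 0.2577 0.197 ] t 33.4 w 0.751 yaw 15.33 tilt 0.11
.5727,-.0842,.2 [ 0.1894  0.9381 -0.0073] min rows 9.0
.5727,-.0842,.067 [-0.0006  0.      0.3325] min rows 3.0
.5727,-.0842,.2 [ 0.0006 -0.     -0.3325] min rows 3.0
.535,-.3315,.2 [-0.2544  0.5713 -0.0006] min rows 6.0
.535,-.3315,.071 [-0.0006  0.      0.3225] min rows 3.0
```

>>> jog_arm --deltas '[0.4,0.0158,0.0782,-0.0006,0,0,0,0.4,0.0158,0.0782,-0.0006,0,0,0,0.4,0.0158,0.0782,-0.0006,0,0,0,0.4,0.0158,0.0782,-0.0006,0,0,0,0.4,0.0158,0.0782,-0.0006,0,0,0,0.4,0.0158,0.0782,-0.0006,0,0,0,0.4,0.0158,0.0782,-0.0006,0,0,0,0.4,0.0158,0.0782,-0.0006,0,0,0,0.4,0.0158,0.0782,-0.0006,0,0,0,0.4,0.0158,0.0782,-0.0006,0,0,0,0.4,0.0158,0.0782,-0.0006,0,0,0,0.4,0.0158,0.0782,-0.0006,0,0,0,0.4,0,0,0,0,0,0,0.4,0,0,0,0,0,0,0.4,0,0,0,0,0,0,0.4,0,0,0,0,0,0]'

```text
time_s: 35.0
position: [0.5715, -0.0836, 0.1989]
tcp_rot: [0.991, 0.134, -0.0, -0.0]
ft_force: [-0.3, 0.4, 0.7]
gripper_width: 0.7
gripper_force: 0.0
```

```bash
python3 plan.py .5727,-.0842,.2 .5727,-.0842,.067
```

```text
at [ 0.5715 -0.0836  0.1989] t 35.0 w 0.7 yaw 15.41 tilt 0.03
.5727,-.0842,.2 [ 0.0024  0.0023 -0.0028] min rows 1.0
.5727,-.0842,.067 [1.000e-04 1.000e-04 3.325e-01] min rows 3.0
```

>>> jog_arm --deltas '[0.4,0.001,0.001,0.06,0,0,0,0.4,0,0,0.066,0,0,0,0.4,0,0,0.066,0,0,0,0.4,0,0,0.066,0,0,0,0.4,0,0,0.066,0,0,0,0.4,0,0,0,0,0,0,0.4,0,0,0,0,0,0,-1,0,0,0,0,0,0,-1,0,0,0,0,0,0,-1,0,0,0,0,0,0,-1,0,0,0,0,0,0,-1,0,0,0,0,0,0,-1,0,0,0,0,0,0,-1,0,0,0,0,0,0]'

```text
time_s: 36.4
position: [0.5736, -0.0849, 0.0714]
tcp_rot: [0.991, 0.133, 0.001, 0.0]
ft_force: [-1.0, 2.0, 6.8]
gripper_width: 0.414
gripper_force: 29.5
```

```bash
python3 plan.py .5727,-.0842,.2 .535,-.3315,.2
```

```text
at [ 0.5736 -0.0849  0.0714] t 36.4 w 0.414 yaw 15.34 tilt 0.18
.5727,-.0842,.2 [-0.0007 -0.0017 -0.3216] min rows 3.0
.535,-.3315,.2 [-0.2545  0.5713  0.    ] min rows 6.0
```

>>> jog_arm --deltas '[-1,0,0,-0.013,0,0,0,-1,0,0,-0.062,0,0,0,-1,0,0,-0.062,0,0,0,-1,0,0,-0.062,0,0,0,-1,0,0,-0.062,0,0,0,-1,0,0,-0.062,0,0,0,-1,-0.0212,0.0475,0,0,0,0,-1,-0.0212,0.0475,0,0,0,0,-1,-0.0212,0.0475,0,0,0,0,-1,-0.0212,0.0475,0,0,0,0,-1,-0.0212,0.0475,0,0,0,0,-1,-0.0212,0.0475,0,0,0,0,-1,-0.0212,0.0475,0,0,0,0,-1,-0.0212,0.0475,0,0,0,0,-1,-0.0212,0.0475,0,0,0,0,-1,-0.0212,0.0475,0,0,0,0,-1,-0.0212,0.0475,0,0,0,0,-1,-0.0212,0.0475,0,0,0,0,-1,0,0,0,0,0,0,-1,0,0,0,0,0,0]'

```text
time_s: 38.4
position: [0.5342, -0.3321, 0.1984]
tcp_rot: [0.991, 0.133, -0.0, -0.0]
ft_force: [0.0, 1.0, -1.7]
gripper_width: 0.415
gripper_force: 30.2
```

>>> jog_arm --deltas '[-1,0,0,0,0,0,0,-1,0,0,0,0,0,0]'

```text
time_s: 38.6
position: [0.5346, -0.3308, 0.1985]
tcp_rot: [0.991, 0.134, -0.0, -0.0]
ft_force: [-0.2, 0.6, -0.5]
gripper_width: 0.413
gripper_force: 30.2
```

```bash
python3 plan.py .535,-.3315,.2 .535,-.3315,.075
```

```text
at [ 0.5346 -0.3308  0.1985] t 38.6 w 0.413 yaw 15.39 tilt 0.02
.535,-.3315,.2 [ 0.0005  0.0019 -0.0037] min rows 1.0
.535,-.3315,.075 [0.000e+00 1.000e-04 3.125e-01] min rows 3.0
```

Position good. Lower by 0.306 with a slow end.

>>> jog_arm --deltas '[-1,0,0.001,0.06,0,0,0,-1,0,0,0.06,0,0,0,-1,0,0,0.06,0,0,0,-1,0,0,0.06,0,0,0,-1,0,0,0.04,0,0,0,-1,0,0,0.014,0,0,0,-1,0,0,0.007,0,0,0,-1,0,0,0.003,0,0,0,-1,0,0,0,0,0,0,-1,0,0,0,0,0,0,-1,0,0,0,0,0,0]'

```text
time_s: 39.7
position: [0.5349, -0.3323, 0.0778]
tcp_rot: [0.991, 0.133, 0.0, 0.0]
ft_force: [0.5, 0.3, -3.1]
gripper_width: 0.411
gripper_force: 30.3
```

>>> jog_arm --deltas '[-1,0,0,0.004,0,0,0,-1,0,0,0.002,0,0,0,-1,0,0,0,0,0,0,-1,0,0,0,0,0,0]'

```text
time_s: 40.1
position: [0.5349, -0.3322, 0.0754]
tcp_rot: [0.991, 0.134, 0.0, 0.0]
ft_force: [-0.4, 1.3, 5.7]
gripper_width: 0.413
gripper_force: 30.9
```

>>> jog_arm --deltas '[0.4,0,0,0,0,0,0,0.4,0,0,0,0,0,0,0.4,0,0,0,0,0,0,0.4,0,0,0,0,0,0,0.4,0,0,-0.03,0,0,0,0.4,0,0,-0.05,0,0,0,0.4,0,0,-0.077,0,0,0,0.4,0,0,-0.077,0,0,0,0.4,0,0,-0.077,0,0,0,0.4,0.032,-0.0749,0,0,0,0,0.4,0.032,-0.0749,0,0,0,0,0.4,0.032,-0.0749,0,0,0,0,0.4,0.032,-0.0749,0,0,0,0,0.4,0.032,-0.0749,0,0,0,0,0.4,0.032,-0.0749,0,0,0,0,0.4,0.032,-0.0749,0,0,0,0,0.4,0.032,-0.0749,0,0,0,0,0.4,0.032,-0.0749,0,0,0,0,0.4,0.032,-0.0749,0,0,0,0,0.4,0,0,0,0,0,0]'

```text
time_s: 42.1
position: [0.5789, -0.0055, 0.2]
tcp_rot: [0.991, 0.135, 0.001, -0.0]
ft_force: [0.7, 0.1, -0.0]
gripper_width: 0.7
gripper_force: 0.0
```

>>> jog_arm --deltas '[0.4,0,0,0,0,0,0,0.4,0,0,0,0,0,0,0.4,0,0,0,0,0,0]'

```text
time_s: 42.4
position: [0.5787, -0.0103, 0.1992]
tcp_rot: [0.991, 0.133, 0.0, 0.0]
ft_force: [-0.1, -0.2, 0.2]
gripper_width: 0.702
gripper_force: 0.0
```

```bash
python3 plan.py .579,-.0093,.2 .579,-.0093,.067
```

```text
at [ 0.5787 -0.0103  0.1992] t 42.4 w 0.702 yaw 15.26 tilt 0.02
.579,-.0093,.2 [ 0.0014 -0.0022 -0.002 ] min rows 1.0
.579,-.0093,.067 [-0.000e+00 -1.000e-04  3.325e-01] min rows 3.0
```

>>> jog_arm --deltas '[0.4,0,0,0.06,0,0,0,0.4,0,0,0.066,0,0,0,0.4,0,0,0.066,0,0,0,0.4,0,0,0.066,0,0,0,0.4,0,0,0.066,0,0,0,0.4,0,0,0,0,0,0,0.4,0,0,0,0,0,0,-1,0,0,0,0,0,0,-1,0,0,0,0,0,0,-1,0,0,0,0,0,0,-1,0,0,0,0,0,0,-1,0,0,0,0,0,0,-1,0,0,0,0,0,0,-1,0,0,0,0,0,0]'

```text
time_s: 43.8
position: [0.5802, -0.0094, 0.0713]
tcp_rot: [0.991, 0.134, 0.002, 0.001]
ft_force: [-0.7, -0.5, 7.1]
gripper_width: 0.412
gripper_force: 29.8
```

```bash
python3 plan.py .579,-.0093,.2 .4575,-.299,.2
```

```text
at [ 0.5802 -0.0094  0.0713] t 43.8 w 0.412 yaw 15.36 tilt 0.2
.579,-.0093,.2 [-0.0017 -0.0005 -0.3217] min rows 3.0
.4575,-.299,.2 [-4.847e-01  6.179e-01 -4.000e-04] min rows 7.0
```

>>> jog_arm --deltas '[-1,0,0,-0.013,0,0,0,-1,0,0,-0.062,0,0,0,-1,0,0,-0.062,0,0,0,-1,0,0,-0.062,0,0,0,-1,0,0,-0.062,0,0,0,-1,0,0,-0.062,0,0,0,-1,-0.0404,0.0515,0,0,0,0,-1,-0.0404,0.0515,0,0,0,0,-1,-0.0404,0.0515,0,0,0,0,-1,-0.0404,0.0515,0,0,0,0,-1,-0.0404,0.0515,0,0,0,0,-1,-0.0404,0.0515,0,0,0,0,-1,-0.0404,0.0515,0,0,0,0,-1,-0.0404,0.0515,0,0,0,0,-1,-0.0404,0.0515,0,0,0,0,-1,-0.0404,0.0515,0,0,0,0,-1,-0.0404,0.0515,0,0,0,0,-1,-0.0404,0.0515,0,0,0,0,-1,0,0,0,0,0,0,-1,0,0,0,0,0,0]'

```text
time_s: 45.8
position: [0.4568, -0.2989, 0.1986]
tcp_rot: [0.991, 0.133, 0.0, -0.0]
ft_force: [0.5, 0.6, -0.8]
gripper_width: 0.41
gripper_force: 30.3
```

>>> jog_arm --deltas '[-1,0,0,0,0,0,0,-1,0,0,0,0,0,0]'

```text
time_s: 46.0
position: [0.4574, -0.2979, 0.1986]
tcp_rot: [0.991, 0.134, 0.0, -0.0]
ft_force: [-0.1, -0.4, -0.7]
gripper_width: 0.411
gripper_force: 30.3
```

```bash
python3 plan.py .4575,-.299,.2 .4575,-.299,.075
```

```text
at [ 0.4574 -0.2979  0.1986] t 46.0 w 0.411 yaw 15.41 tilt 0.02
.4575,-.299,.2 [-0.0006  0.0027 -0.0036] min rows 1.0
.4575,-.299,.075 [-0.000e+00  1.000e-04  3.125e-01] min rows 3.0
```

>>> jog_arm --deltas '[-1,0,0.001,0.06,0,0,0,-1,0,0,0.06,0,0,0,-1,0,0,0.06,0,0,0,-1,0,0,0.06,0,0,0,-1,0,0,0.04,0,0,0,-1,0,0,0.014,0,0,0,-1,0,0,0.007,0,0,0,-1,0,0,0.005,0,0,0,-1,0,0,0.002,0,0,0,-1,0,0,0,0,0,0,-1,0,0,0,0,0,0]'

```text
time_s: 47.1
position: [0.4575, -0.2996, 0.076]
tcp_rot: [0.991, 0.134, 0.0, 0.0]
ft_force: [-1.1, -0.6, -1.5]
gripper_width: 0.412
gripper_force: 30.3
```

>>> jog_arm --deltas '[-1,0,0,0.002,0,0,0,-1,0,0,0.001,0,0,0,-1,0,0,0,0,0,0,-1,0,0,0,0,0,0]'

```text
time_s: 47.5
position: [0.4577, -0.2996, 0.0753]
tcp_rot: [0.991, 0.134, 0.0, 0.0]
ft_force: [-0.5, 2.1, 6.3]
gripper_width: 0.416
gripper_force: 31.1
```

```bash
python3 plan.py .4575,-.299,.2 .586,.0655,.2
```

```text
at [ 0.4577 -0.2996  0.0753] t 47.5 w 0.416 yaw 15.35 tilt 0.07
.4575,-.299,.2 [ 2.000e-04 -1.300e-03 -3.117e-01] min rows 3.0
.586,.0655,.2 [ 5.510e-01 -7.937e-01 -5.000e-04] min rows 9.0
```

>>> jog_arm --deltas '[0.4,0,0,0,0,0,0,0.4,0,0,0,0,0,0,0.4,0,0,0,0,0,0,0.4,0,0,0,0,0,0,0.4,0,0,-0.03,0,0,0,0.4,0,0,-0.05,0,0,0,0.4,0,0,-0.077,0,0,0,0.4,0,0,-0.077,0,0,0,0.4,0,0,-0.077,0,0,0,0.4,0.0551,-0.0795,0,0,0,0,0.4,0.0551,-0.0795,0,0,0,0,0.4,0.0551,-0.0795,0,0,0,0,0.4,0.0551,-0.0795,0,0,0,0,0.4,0.0551,-0.0795,0,0,0,0,0.4,0.0551,-0.0795,0,0,0,0,0.4,0.0551,-0.0795,0,0,0,0,0.4,0.0551,-0.0795,0,0,0,0,0.4,0.0551,-0.0795,0,0,0,0,0.4,0.0551,-0.0795,0,0,0,0,0.4,0,0,0,0,0,0]'

```text
time_s: 49.5
position: [0.5865, 0.0699, 0.1996]
tcp_rot: [0.991, 0.136, 0.001, -0.001]
ft_force: [-0.0, 0.3, -0.1]
gripper_width: 0.702
gripper_force: 0.0
```

>>> jog_arm --deltas '[0.4,0,0,0,0,0,0,0.4,0,0,0,0,0,0,0.4,0,0,0,0,0,0]'

```text
time_s: 49.8
position: [0.5854, 0.0645, 0.1988]
tcp_rot: [0.991, 0.133, -0.0, 0.0]
ft_force: [-0.1, 0.4, -0.3]
gripper_width: 0.698
gripper_force: 0.0
```

```bash
python3 plan.py .586,.0655,.2 .586,.0655,.067
python3 - <<'E'
from h import *
for c in('top','scene'):
    im=env.read_camera(c)
    for k,g in dict(red=(.456,-.297),blue=(.5344,-.3287)).items():
        m=mask(im,k)*(cyl(*g,0,.13,.05,c)>0)
        print(c,k,fit(lambda x,y:full(x,y,c),m,list(g)), fit(lambda x,y:bottle(x,y,.007,c),mask(im,k)*(cyl(*g,.07,.12,.03,c)>0)*(cyl(*g,0,.02,.03,c)<.5),list(g))[0])
E
```

```text
at [0.5854 0.0645 0.1988] t 49.8 w 0.698 yaw 15.25 tilt 0.01
.586,.0655,.2 [ 0.0021 -0.0021 -0.003 ] min rows 1.0
.586,.0655,.067 [ 0.000e+00 -1.000e-04  3.325e-01] min rows 3.0
top red (array([ 0.45547436, -0.29946874]), np.float64(60.82319450328208), np.float64(576.0000000000002)) [ 0.45548649 -0.30133857]
top blue (array([ 0.5340454, -0.3312783]), np.float64(65.88965161962872), np.float64(540.0000000000002)) [ 0.53481414 -0.33433545]
scene red (array([ 0.45269854, -0.30242283]), np.float64(37.059869567736705), np.float64(227.00000000000009)) [ 0.45587385 -0.29787437]
scene blue (array([ 0.53242081, -0.33267861]), np.float64(41.23237378065832), np.float64(212.00000000000006)) [ 0.53368427 -0.32859678]
```

>>> jog_arm --deltas '[0.4,0.001,-0.001,0.06,0,0,0,0.4,0,0,0.066,0,0,0,0.4,0,0,0.066,0,0,0,0.4,0,0,0.066,0,0,0,0.4,0,0,0.066,0,0,0,0.4,0,0,0,0,0,0,0.4,0,0,0,0,0,0,-1,0,0,0,0,0,0,-1,0,0,0,0,0,0,-1,0,0,0,0,0,0,-1,0,0,0,0,0,0,-1,0,0,0,0,0,0,-1,0,0,0,0,0,0,-1,0,0,0,0,0,0]'

```text
time_s: 51.3
position: [0.5874, 0.0661, 0.071]
tcp_rot: [0.991, 0.134, 0.002, 0.0]
ft_force: [-0.3, -1.1, 7.7]
gripper_width: 0.416
gripper_force: 29.8
```

```bash
python3 plan.py .586,.0655,.2 .5017,-.2281,.2
```

```text
at [0.5874 0.0661 0.071 ] t 51.3 w 0.416 yaw 15.35 tilt 0.2
.586,.0655,.2 [-0.0027  0.0009 -0.3225] min rows 3.0
.5017,-.2281,.2 [-3.976e-01  6.520e-01 -4.000e-04] min rows 7.0
```

>>> jog_arm --deltas '[-1,0,0,-0.015,0,0,0,-1,0,0,-0.077,0,0,0,-1,0,0,-0.077,0,0,0,-1,0,0,-0.077,0,0,0,-1,0,0,-0.077,0,0,0,-1,-0.0306,0.0502,0,0,0,0,-1,-0.0306,0.0502,0,0,0,0,-1,-0.0306,0.0502,0,0,0,0,-1,-0.0306,0.0502,0,0,0,0,-1,-0.0306,0.0502,0,0,0,0,-1,-0.0306,0.0502,0,0,0,0,-1,-0.0306,0.0502,0,0,0,0,-1,-0.0306,0.0502,0,0,0,0,-1,-0.0306,0.0502,0,0,0,0,-1,-0.0306,0.0502,0,0,0,0,-1,-0.0306,0.0502,0,0,0,0,-1,-0.0306,0.0502,0,0,0,0,-1,-0.0306,0.0502,0,0,0,0,-1,0,0,0,0,0,0,-1,0,0,0,0,0,0]'

```text
time_s: 53.3
position: [0.5013, -0.2276, 0.1982]
tcp_rot: [0.991, 0.133, -0.0, -0.0]
ft_force: [1.4, 0.2, -0.7]
gripper_width: 0.41
gripper_force: 30.4
```

>>> jog_arm --deltas '[-1,0,0,0,0,0,0,-1,0,0,0,0,0,0]'

```text
time_s: 53.5
position: [0.5017, -0.2267, 0.1982]
tcp_rot: [0.991, 0.134, -0.0, -0.0]
ft_force: [0.3, -0.2, -0.2]
gripper_width: 0.418
gripper_force: 30.4
```

```bash
python3 plan.py .5017,-.2281,.2 .5017,-.2281,.075
```

```text
at [ 0.5017 -0.2267  0.1982] t 53.5 w 0.418 yaw 15.41 tilt 0.02
.5017,-.2281,.2 [-0.001   0.0035 -0.0045] min rows 1.0
.5017,-.2281,.075 [-0.000e+00  1.000e-04  3.125e-01] min rows 3.0
```

>>> jog_arm --deltas '[-1,0,0.002,0.06,0,0,0,-1,0,0,0.06,0,0,0,-1,0,0,0.06,0,0,0,-1,0,0,0.06,0,0,0,-1,0,0,0.04,0,0,0,-1,0,0,0.014,0,0,0,-1,0,0,0.006,0,0,0,-1,0,0,0.005,0,0,0,-1,0,0,0.002,0,0,0,-1,0,0,0,0,0,0,-1,0,0,0,0,0,0]'

```text
time_s: 54.6
position: [0.5021, -0.2286, 0.076]
tcp_rot: [0.991, 0.133, 0.0, 0.0]
ft_force: [-0.5, -0.7, -0.2]
gripper_width: 0.413
gripper_force: 30.4
```

>>> jog_arm --deltas '[-1,0,0,0.002,0,0,0,-1,0,0,0.001,0,0,0,-1,0,0,0,0,0,0,-1,0,0,0,0,0,0]'

```text
time_s: 55.0
position: [0.5021, -0.2286, 0.075]
tcp_rot: [0.991, 0.133, 0.0, 0.0]
ft_force: [-1.0, 0.7, 6.1]
gripper_width: 0.411
gripper_force: 30.9
```

Contact. Release, lift and withdraw toward the mat side.

>>> jog_arm --deltas '[0.4,0,0,0,0,0,0,0.4,0,0,0,0,0,0,0.4,0,0,0,0,0,0,0.4,0,0,0,0,0,0,0.4,0,0,-0.03,0,0,0,0.4,0,0,-0.05,0,0,0,0.4,0,0,-0.077,0,0,0,0.4,0,0,-0.077,0,0,0,0.4,0,0,-0.077,0,0,0,0.4,0,-0.08,0,0,0,0,0.4,0,-0.08,0,0,0,0,0.4,0,-0.08,0,0,0,0,0.4,0,-0.08,0,0,0,0,0.4,0,-0.08,0,0,0,0,0.4,0,-0.08,0,0,0,0,0.4,0,-0.08,0,0,0,0,0.4,0,-0.08,0,0,0,0,0.4,0,0,0,0,0,0,0.4,0,0,0,0,0,0,0.4,0,0,0,0,0,0]'

```text
time_s: 57.0
position: [0.4345, 0.0177, 0.1991]
tcp_rot: [0.991, 0.133, 0.0, 0.0]
ft_force: [-0.1, 0.8, -0.1]
gripper_width: 0.699
gripper_force: 0.0
```

```bash
python3 plan.py
python3 - <<'E'
from h import *
t=env.read_camera('top');s=env.read_camera('scene')
a=cv2.resize(t[195:315,390:520],None,fx=3,fy=3);b=cv2.resize(s[90:190,240:370],None,fx=3,fy=3.6)
cv2.imwrite('pics/f.png',np.hstack([a,b])[...,::-1])
E
```

```text
at [0.4345 0.0177 0.1991] t 57.0 w 0.699 yaw 15.32 tilt 0.07
```

View pics/f.png

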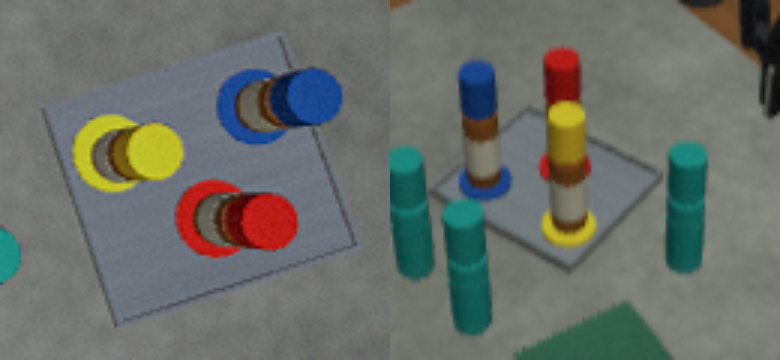

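Each bottle stands upright on its own coaster with the rim visible all round: yellow at (110,152), blue (255,105) and red (212,218) in the top crop. The dish was already seen inside the ring. Handing in.

```bash
python3 -c "
from station import env
print(env.finish_job())"
```

```text
the job is handed in; nothing more can be done
None
```

I handed the job in at about 57 s: the pictures show each bottle upright on the coaster of its cap colour and the dish inside the turntable ring, and I never went near the torch, but the hand-in returned no verdict.

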